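# Mount the template carriage on the mould-trimming slide

### The job

Pick up the template carriage by its tool post, slide it onto the dovetail way of the trimming rig from the way's open end, and push it gently home against the end stop. Then turn its clamp knob clockwise until the carriage is firmly locked, hand-tight and not forced, and let go. Leave the bowl, the scraper and the plaster bat where they are.

Things in the scene. Friction and masses are not known exactly. Their poses are not given: they have to be found in the camera images.
- rail_mouth (a point): Open end of the rig's dovetail way, a bare steel rail; point: middle of that end on the flat top, 47 mm above the table. x runs along the 142 mm rail to stop and mould, z up, y left of x. Head 42 mm wide with upright sides 40 to 47 mm above the table; below, 55 degree flanks narrow it to 28 mm at 30 mm. The first 14 mm taper by 3 mm a side and 3 mm at the top as a lead-in.
- stop: Small dark steel end stop (14 x 30 x 13 mm) on the rail's top. Origin on the rail's top, in the face that meets the carriage, 118 mm along x from rail_mouth; axes as rail_mouth. Rigid: push the carriage against it with about 10 N; over 45 N is ramming.
- rig: The whole fixed rig: iron bed 84 mm wide, dovetail way, and a wheel with a plaster mould (118 mm radius, centre 305 mm along x from rail_mouth, top 126 mm above the table). Origin on the table under rail_mouth, axes as rail_mouth.
- post (a point): Tool post of the carriage, a rectangular iron block to hold it by: 24 mm in x, 36 mm in y, 48 mm tall; point at its centre, 24 mm above the carriage's flat top. x forward (to the stop when mounted), z up, y left (knob's side). Grip it across x. Carriage home: this point at x 38, y -8 (give or take 2 play), z 34 mm from rail_mouth, axes parallel.
- channel (a point): Carriage, an aluminium slide 100 mm long (x), 76 wide, 0.55 to 0.8 kg, parked upright. Point: middle of the roof of the dovetail channel under it, 16 mm above its underside; it rides on the rail's top. In post's axes 30 mm ahead, 8 left, 34 below post. Front face 50 mm ahead of it. Channel play 0.6 to 1.9 mm on the right, 1 on the left (set by a gib strip, differs each time), 1.5 mm in height.
- blade_tip (a point): Front tip of the carriage's steel template blade, 3 mm thick, upright on the post's right side, running 154 mm back along x; 140 mm ahead of, 20 mm right of and 9 mm below post. The blade reaches from 20 mm below to 16 mm above post's centre and passes above the stop. It works on the mould's side, 10 mm off it when home.
- knob_bar (a point): Clamp knob on the carriage's left: black T-bar 70 mm long (x of this frame), 12 mm thick (y), 22 mm tall, on an upright spindle; point: centre of the bar, on the spindle's axis, 52 mm ahead of, 44 mm left of and 1 mm above post (post's axes). 14 mm free below the bar except for a 22 mm wide collar. It starts within 0.9 rad of the carriage's length. Tightens clockwise from above.
- knob: Clamp spindle, turned by the bar; origin on its axis, level with the carriage's underside. Turned clockwise its eccentric bears on the rail's upright side and draws the carriage up to 2 mm left. The bar can be re-set on it, so its angle tells nothing: it bites after 0.5 to 2 rad (1 or 2 strokes). Go by torque: loose 0.18 N m, gripping from 0.3, hand-tight 0.4, over 0.55 too much. It holds itself.
- bowl: Bystander: pale green enamel bowl, 144 mm wide, 60 mm tall, loose; origin at the centre of its underside.
- scraper: Bystander: flat scraper with a wooden handle, lying loose; origin under its middle.
- bat: Bystander: loose round plaster bat, 100 mm wide, 26 mm thick; origin at the centre of its underside.
Things that resemble listed ones, but are neither listed nor needed, are in the scene too. What is shaped like the part that bears post but red is not meant.

How it is judged:
On the way, in this order (a step that is already met when the one before it is completed fails the run):
1. the carriage is on the dovetail and home against the stop (x of post in the frame of rail_mouth between 0.0355 and 0.0405 m and y of post in the frame of rail_mouth between -0.0125 and -0.0035 m and z of post in the frame of rail_mouth between 0.0315 and 0.0365 m and angle between the x axis of post and the x axis of rail_mouth, either way round below 0.06 rad), for 0.2 s.
2. the clamp is tight (the knob's eccentric bears on the rail with more than 28 N) (contact force between knob and rig above 28 N), for 0.2 s.
At the end, for the whole second after the job is handed in: The carriage sits on the dovetail, its front face within 2.5 mm of the stop, level and in line with the rail (3.4 degrees), and is locked: the knob's eccentric bears on the rail with more than 28 N, with the robot let go (all of step 1 and contact force between knob and rig above 28 N); the robot touches nothing.
It fails at once if the carriage is rammed against the stop (over 45 N) (contact force between stop and anything else above 45 N).
It fails at once if the clamp is over-tightened (over 90 N on the rail) (contact force between knob and rig above 90 N).
It fails at once if a bystander is moved by more than 20 mm (distance of any of bowl, scraper, bat from where it was at the start of the episode above 0.02 m).
It also fails if it takes over 72 s, if anything falls off the work surface, if the arm or the gripper's body presses on something with over 40 N, if the wrist force passes 120 N, or if a joint passes its speed limit or range.

### The arm

A 7-joint arm with a two-finger parallel gripper is mounted at the origin on the work surface. World frame = base frame: x ahead of the robot, y to its left, z up, the work surface at z = 0. Lengths are in m, angles in rad, forces in N, time in s.
With the tool pointing down it reaches from about 0.425 to 0.95 m from the base axis. Payload 4.7 kg.
Tool frame: the origin (TCP) lies midway between the tips of the shut fingers; the grasp point (between the pads) lies 19 mm behind it; z points along the fingers, y is the direction in which the jaws open and shut (so a half turn about z gives the same grasp; the last joint's range is limited). The gripper opens to 87 mm and grips with 3 to 60 N. Pads are 19 mm wide; open, the fingers measure 117 mm over their backs; the gripper's body (75 mm by 190 mm) begins 51 mm behind the grasp point.
Start: joints at [-1.327, 0.469, -0.049, 1.532, 0.024, 1.141, -0.082], TCP at [0.182, 0.65, 0.223] pointing down, gripper open.
Joint ranges: [-2.59, 2.59], [-0.33, 1.99], [-1.39, 1.29], [0.1, 2.45], [-1.04, 4.18], [0.21, 1.99], [-2.66, 2.66]. Speed limits (rad/s): [2.57, 2.57, 3.14, 3.14, 3.14, 3.14, 3.14].

### API

Orientations are given as a unit quaternion [x, y, z, w].
In Python, from bench import arm, effector, vision, job gives the robot as it stands. Calls block until the motion is done:
- arm.move_to(position, orientation): joint-space move of the TCP to a pose.
- arm.move_l(position, frame=None, vel=0.15): straight line of the TCP; frame=None keeps the orientation; vel is the mean speed in m/s.
- arm.goto_joints(angles): joint-space move.
- effector.set_gripper(opening): opening from 0.0 (shut) to 1.0 (fully open); the grip force is fixed at half the most; returns when the fingers have stopped.
- arm.pause(seconds).
- arm.ik(position, orientation): joint angles nearest the present ones, or None.
- arm.get_state(): the state.
- vision.grab_frame(name): name is "side" or "top" or "wrist"; returns a dict with "color" (384x512x3 uint8, blue, green, red), "depth" (384x512 float32, m along the optical axis (not along the pixel's ray), 0 where there is no reading), "mtx" (3x3 intrinsics, pixels), "T" (4x4, takes a point from camera to world coordinates). Camera axes: x right, y down, z forward; pixel columns grow to the right and rows downward; lengths in m; the calibration is good to about 2 mm. A picture is of the moment at which its call begins.
A pose or a line that the arm cannot do raises arm.IKError and nothing moves.
- job.hand_in(): hands the job in, once; it reports no verdict.
The state is a dict: "clock": time; "q": joint angles; "joint_vel": joint speeds; "joint_torque": joint torques, N m; "tcp_pos": TCP position; "tcp_rot": TCP orientation; "ft_force": force on the tool from outside, world axes, zero at the start; "torque": the same for the moment, N m; "grip_width": opening from 0.0 (shut) to 1.0 (fully open).
Only numpy, scipy, OpenCV 4.12 (cv2) and the standard library are available. Lean on these libraries where they do the work, as an engineer would, in place of code of your own. Each camera call takes 0.05 s, during which the arm holds its last target.

## Working session

There is one attempt and no reset: what is moved stays moved. The work goes in short steps, each a Python script; the robot and the scene stay as the last script left them, time stands still between calls to the robot, and variables do not carry over. Pictures are saved under pics/ and viewed, and the job is handed in when it is done.

```bash
ls; mkdir -p pics; python3 - <<'E'
from bench import arm, effector, vision, job
import cv2,numpy as np
s=arm.get_state();print({k:np.round(v,3) for k,v in s.items()})
for n in ["side","top","wrist"]:
    f=vision.grab_frame(n);cv2.imwrite(f"pics/{n}0.png",f["color"]);np.savez(f"pics/{n}0.npz",**f)
    print(n,np.round(f["T"],3).tolist(),np.round(f["mtx"],1).tolist())
E
```

```text
pics
{'clock': np.float64(0.0), 'q': array([-1.327,  0.469, -0.049,  1.534,  0.024,  1.141, -0.082]), 'joint_vel': array([-0.001,  0.001, -0.002,  0.   , -0.002, -0.   ,  0.001]), 'joint_torque': array([ 0.0000e+00, -5.0797e+01, -8.1000e-02, -2.3615e+01, -6.1000e-02,
        3.8000e-02,  0.0000e+00]), 'tcp_pos': array([0.182, 0.649, 0.221]), 'tcp_rot': array([ 0.136,  0.991, -0.001, -0.   ]), 'ft_force': array([-0.348, -0.331,  0.141]), 'torque': array([0.011, 0.01 , 0.054]), 'grip_width': np.float64(0.997)}
side [[0.862, -0.3, 0.409, 0.12], [-0.507, -0.52, 0.687, -0.758], [0.007, -0.8, -0.6, 0.78], [0.0, 0.0, 0.0, 1.0]] [[364.0, 0.0, 261.1], [0.0, 364.0, 194.8], [0.0, 0.0, 1.0]]
top [[-0.07, -0.976, 0.206, 0.325], [-0.998, 0.069, -0.012, 0.076], [-0.003, -0.206, -0.979, 1.31], [0.0, 0.0, 0.0, 1.0]] [[384.6, 0.0, 252.7], [0.0, 384.6, 188.6], [0.0, 0.0, 1.0]]
wrist [[0.269, 0.931, 0.247, 0.114], [0.963, -0.26, -0.071, 0.667], [-0.002, 0.257, -0.966, 0.383], [0.0, 0.0, 0.0, 1.0]] [[274.1, 0.0, 258.9], [0.0, 274.1, 191.5], [0.0, 0.0, 1.0]]
```

View pics/top0.png

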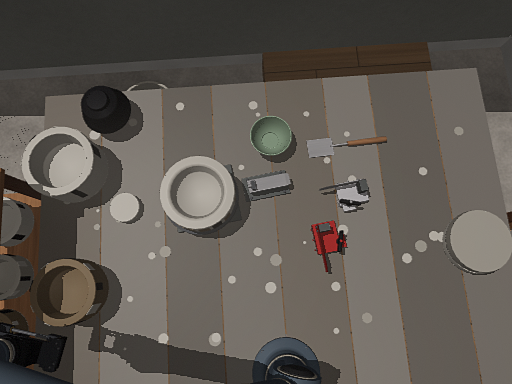

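View pics/side0.png

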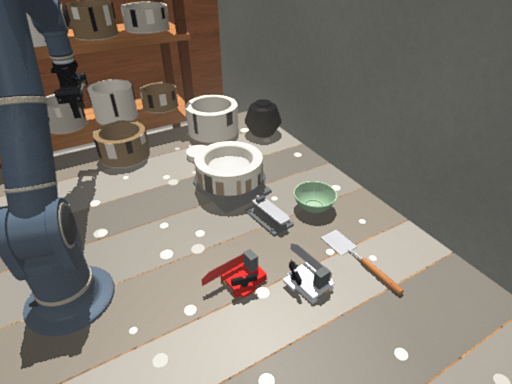

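View pics/wrist0.png

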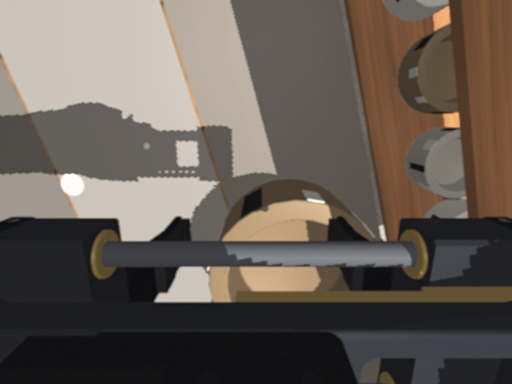

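```bash
cat > h.py <<'E'
import numpy as np,cv2
def ray(f,u,v,z):
    K=f["mtx"];T=f["T"];d=T[:3,:3]@np.array([(u-K[0,2])/K[0,0],(v-K[1,2])/K[1,1],1.]);o=T[:3,3]
    return o+d*(z-o[2])/d[2]
def dep(f,u,v):
    K=f["mtx"];T=f["T"];z=float(f["depth"][int(v),int(u)]);p=np.array([(u-K[0,2])/K[0,0]*z,(v-K[1,2])/K[1,1]*z,z])
    return T[:3,:3]@p+T[:3,3]
def cloud(f):
    K=f["mtx"];T=f["T"];z=f["depth"];v,u=np.mgrid[:z.shape[0],:z.shape[1]]
    p=np.stack([(u-K[0,2])/K[0,0]*z,(v-K[1,2])/K[1,1]*z,z],-1)
    return p@T[:3,:3].T+T[:3,3]
def proj(f,p):
    T=f["T"];c=T[:3,:3].T@(np.asarray(p)-T[:3,3]);q=f["mtx"]@c;return q[:2]/q[2]
E
python3 - <<'E'
from h import *
f=dict(np.load("pics/top0.npz"))
for n,u,v in [("mould",198,195),("mouth",292,181),("railtop",270,186),("post",364,185),("plate",352,198),("tip",321,190),("bowl",271,137),("table",300,230),("scr",320,148),("bat",125,207),("bat?",436,236)]:
    print(n,np.round(dep(f,u,v),3))
c=f["color"][150:230,150:400];cv2.imwrite("pics/topc.png",cv2.resize(c,(750,240),interpolation=cv2.INTER_CUBIC))
E
```

```text
mould [0.576 0.242 0.071]
mouth [ 0.617 -0.078  0.004]
railtop [0.595 0.003 0.048]
post [ 0.57  -0.303  0.076]
plate [ 0.539 -0.273  0.024]
tip [ 0.577 -0.175  0.005]
bowl [ 0.781 -0.017  0.008]
table [ 0.445 -0.09   0.001]
scr [ 0.728 -0.187  0.008]
bat [0.562 0.497 0.023]
bat? [ 0.393 -0.546  0.003]
```

View pics/topc.png

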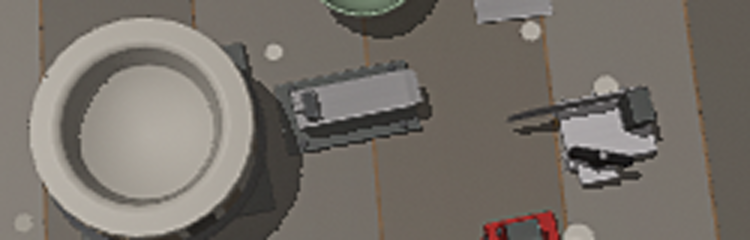

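```bash
python3 - <<'E'
from h import *
from scipy.spatial.transform import Rotation as R
f=dict(np.load("pics/top0.npz"));P=cloud(f)
def rect(n,box,lo,hi):
    m=(P[...,2]>lo)&(P[...,2]<hi)&(P[...,0]>box[0])&(P[...,0]<box[1])&(P[...,1]>box[2])&(P[...,1]<box[3])
    q=P[m];r=cv2.minAreaRect((q[:,:2]*1000).astype(np.float32));print(n,len(q),np.round(q.mean(0),3),r)
rect("rail",(.53,.66,-.1,.08),.042,.052)
rect("post",(.5,.62,-.36,-.25),.066,.09)
rect("carr",(.48,.62,-.36,-.2),.02,.04)
rect("blade",(.5,.62,-.36,-.15),.045,.063)
r=R.from_quat([0.136,.991,-.001,0]).as_matrix();print(r)
f=dict(np.load("pics/wrist0.npz"));print(r.T@(f["T"][:3,3]-[.182,.649,.221]), r.T@f["T"][:3,:3])
E
```

```text
rail 447 [0.609 0.003 0.047] ((608.6788330078125, 7.2013092041015625), (42.81599426269531, 141.1990966796875), 7.5035014152526855)
post 94 [ 0.572 -0.298  0.074] ((560.4871826171875, -289.4272766113281), (71.9574966430664, 57.1683464050293), 17.56133270263672)
carr 508 [ 0.55  -0.267  0.027] ((551.8374633789062, -270.9568786621094), (100.57904052734375, 102.93497467041016), 14.633744239807129)
blade 133 [ 0.549 -0.249  0.057] ((544.2918090820312, -239.71560668945312), (82.45268249511719, 148.24026489257812), 8.197124481201172)
[[-9.63029369e-01  2.69396289e-01 -2.71842875e-04]
 [ 2.69396289e-01  9.63027370e-01 -1.98085507e-03]
 [-2.71842875e-04 -1.98085507e-03 -9.99998001e-01]]
[ 0.07077462 -0.0011728  -0.16191897] [[ 7.96980157e-05 -9.66442021e-01 -2.56884824e-01]
 [ 9.99999914e-01  1.81286102e-04 -3.71779447e-04]
 [ 4.05872929e-04 -2.56884772e-01  9.66441953e-01]]
```

```bash
cat >> h.py <<'E'
from scipy.spatial.transform import Rotation as R
def ori(yaw):
    "tool down, tool y along world direction yaw"
    y=np.array([np.cos(yaw),np.sin(yaw),0]);z=np.array([0,0,-1.]);x=np.cross(y,z)
    return R.from_matrix(np.stack([x,y,z],1)).as_quat()
E
python3 - <<'E'
from h import *
from bench import arm, effector, vision, job
o=ori(np.radians(97.5))
for n,p in [("rail",[.70,-.01,.2]),("car",[.66,-.25,.2])]:
    arm.move_to(p,o)
    arm.pause(.3)
    f=vision.grab_frame("wrist");cv2.imwrite(f"pics/{n}1.png",f["color"]);np.savez(f"pics/{n}1.npz",**f)
    s=arm.get_state();print(s["clock"],s["tcp_pos"],s["q"])
E
```

```text
3.45 [ 0.69999144 -0.00980607  0.19999976] [-0.29595049  0.5441187   0.37931138  1.51062464 -0.21384588  1.12794085
  1.82745227]
4.7583 [ 0.66045196 -0.24878361  0.19994596] [ 0.03473005  0.55743355  0.40858463  1.49634859 -0.23413322  1.13637542
  2.19033589]
```

View pics/rail1.png

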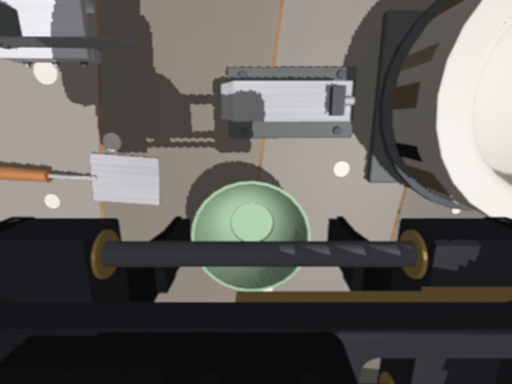

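View pics/car1.png

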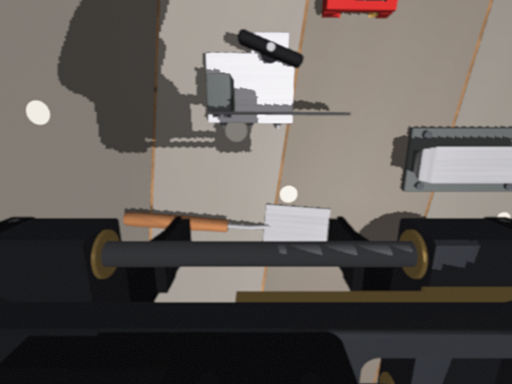

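```bash
python3 - <<'E'
from h import *
yaw=np.radians(97.5);ex=np.array([np.cos(yaw),np.sin(yaw)]);ey=np.array([-ex[1],ex[0]])
def load(n):
    f=dict(np.load(f"pics/{n}.npz"));return f,cloud(f)
def show(n,P,box,lo,hi):
    L=np.stack([P[...,:2]@ex,P[...,:2]@ey],-1)
    m=(P[...,2]>lo)&(P[...,2]<hi)&(P[...,0]>box[0])&(P[...,0]<box[1])&(P[...,1]>box[2])&(P[...,1]<box[3])
    v,u=np.where(m);q=P[m]; l=L[m]
    r=cv2.minAreaRect((l*1000).astype(np.float32));
    print(n,len(q),"z",np.round(np.percentile(q[:,2],[5,50,95]),4),"lx",np.round(np.percentile(l[:,0]*1000,[0,2,98,100]),1),"ly",np.round(np.percentile(l[:,1]*1000,[0,2,98,100]),1),np.round(r[0],1),np.round(r[1],1),round(r[2],2),"uv",u.min(),u.max(),v.min(),v.max())
    return m
f,P=load("rail1")
show("rail",P,(.53,.68,-.12,.1),.0445,.05)
show("stop",P,(.53,.68,-.1,.1),.056,.065)
show("table",P,(.53,.68,-.16,-.12),-.02,.02)
f,P=load("car1")
show("post",P,(.48,.65,-.36,-.2),.076,.092)
show("knob",P,(.45,.65,-.36,-.2),.064,.0755)
show("plate",P,(.45,.65,-.36,-.18),.026,.046)
show("table",P,(.53,.68,-.16,-.12),-.02,.02)
for n in("rail1","car1"):
    f,P=load(n)
    c=f["color"][0:190,170:380] if n=="rail1" else f["color"][0:150,190:370]
    cv2.imwrite(f"pics/{n}z.png",cv2.resize(c,None,fx=3.8,fy=3.0 if n=="rail1" else 3.8,interpolation=cv2.INTER_CUBIC))
E
```

```text
rail 4354 z [0.0449 0.0461 0.0474] lx [-143.2 -136.1   -5.7   -2.5] ly [-623.3 -623.2 -582.8 -582.5] [ -72.9 -602.9] [140.7  40.7] 0.03 uv 222 351 81 120
stop 468 z [0.0567 0.0588 0.0602] lx [-26.9 -26.6  -4.4  -2.7] ly [-618.  -618.  -589.2 -589. ] [ -14.8 -603.6] [29.  24.1] 89.47 uv 330 353 86 115
table 4187 z [-0.0017 -0.0004  0.0009] lx [-247.2 -241.5 -193.4 -189.1] ly [-657.9 -652.6 -510.1 -504.8] [-217.8 -581.6] [150.  40.] 82.51 uv 148 185 15 147Traceback (most recent call last):
  File "<stdin>", line 17, in <module>
  File "<stdin>", line 10, in show
    return _quantile_unchecked(
        a, q, axis, out, overwrite_input, method, keepdims, weights)
    return _ureduce(a,
                    func=_quantile_ureduce_func,
    ...<5 lines>...
                    overwrite_input=overwrite_input,
                    method=method)
    r = func(a, **kwargs)
    result = _quantile(arr,
                       quantiles=q,
    ...<2 lines>...
                       out=out,
                       weights=wgt)
    slices_having_nans = np.isnan(arr[-1, ...])
                                  ~~~^^^^^^^^^
IndexError: index -1 is out of bounds for axis 0 with size 0
```

```bash
python3 - <<'E'
from h import *
yaw=np.radians(97.5);ex=np.array([np.cos(yaw),np.sin(yaw)]);ey=np.array([-ex[1],ex[0]])
def load(n):
    f=dict(np.load(f"pics/{n}.npz"));return f,cloud(f)
def show(n,P,box,lo,hi):
    L=np.stack([P[...,:2]@ex,P[...,:2]@ey],-1)
    m=(P[...,2]>lo)&(P[...,2]<hi)&(P[...,0]>box[0])&(P[...,0]<box[1])&(P[...,1]>box[2])&(P[...,1]<box[3])
    v,u=np.where(m);q=P[m]; l=L[m]
    if not len(q): print(n,"none");return
    r=cv2.minAreaRect((l*1000).astype(np.float32));
    print(n,len(q),"z",np.round(np.percentile(q[:,2],[5,50,95]),4),"lx",np.round(np.percentile(l[:,0]*1000,[0,2,98,100]),1),"ly",np.round(np.percentile(l[:,1]*1000,[0,2,98,100]),1),np.round(r[0],1),np.round(r[1],1),round(r[2],2),"uv",u.min(),u.max(),v.min(),v.max())
f,P=load("car1")
show("post",P,(.48,.65,-.36,-.2),.0695,.08)
show("knob",P,(.45,.545,-.36,-.2),.056,.066)
show("blade",P,(.56,.65,-.36,-.1),.058,.069)
show("plate",P,(.45,.65,-.36,-.18),.022,.030)
for n in("rail1","car1"):
    f,P=load(n)
    c=f["color"][60:140,200:370] if n=="rail1" else f["color"][0:150,190:370]
    cv2.imwrite(f"pics/{n}z.png",cv2.resize(c,None,fx=3.9,fy=3.9,interpolation=cv2.INTER_CUBIC))
E
```

```text
post 921 z [0.0717 0.0731 0.0744] lx [-387.  -386.2 -363.2 -362.9] ly [-543.4 -543.3 -508.8 -508.5] [-375.  -525.9] [34.9 24. ] 89.8 uv 206 230 73 110
knob 899 z [0.0575 0.0606 0.0623] lx [-356.  -353.9 -292.7 -290.4] ly [-498.7 -497.1 -468.4 -465.8] [-323.  -482.3] [12.4 69.4] 68.89 uv 237 302 29 65
blade 481 z [0.0593 0.0648 0.0662] lx [-389.  -386.  -251.6 -247.1] ly [-550.  -549.  -525.5 -517.1] [-318.4 -532.2] [141.9  32.9] 1.63 uv 206 341 84 117
plate 4878 z [0.0238 0.0251 0.0264] lx [-395.1 -390.7 -249.  -238.2] ly [-555.7 -554.5 -432.2 -428.1] [-316.5 -491.9] [157.1 127.2] 0.18 uv 205 349 0 122
```

View pics/car1z.png

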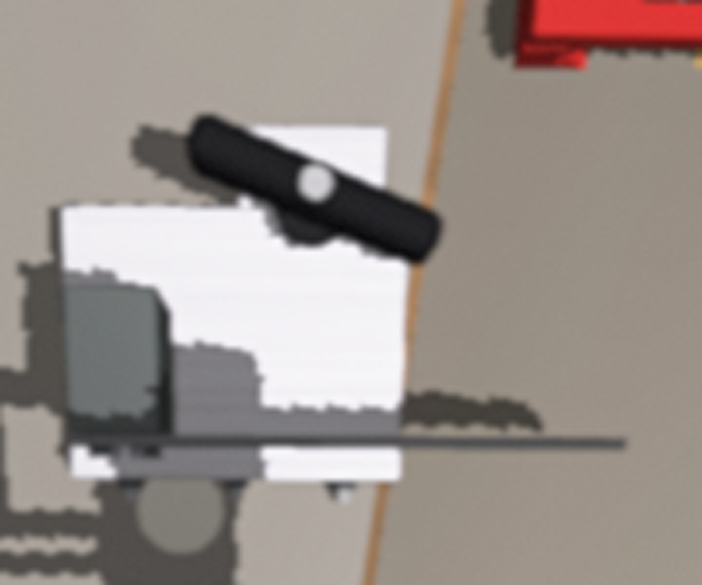

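View pics/rail1z.png

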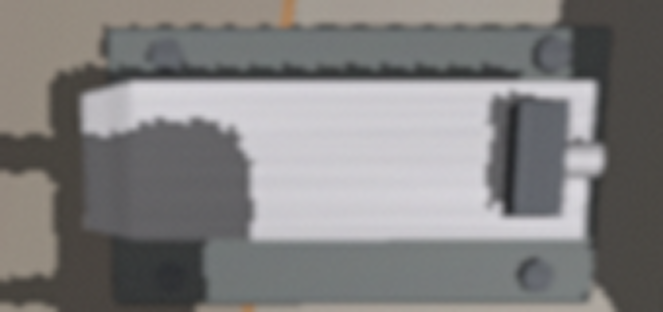

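```bash
cat >> h.py <<'E'
YAW=np.radians(97.55);EX=np.array([np.cos(YAW),np.sin(YAW)]);EY=np.array([-EX[1],EX[0]])
_y0=np.radians(97.5);_ex=np.array([np.cos(_y0),np.sin(_y0)]);_ey=np.array([-_ex[1],_ex[0]])
RAILC=_ex*-.0729+_ey*-.6029
STOPF=_ex*-.0269+_ey*-.603
MOUTH=RAILC-EX*((RAILC-STOPF)@EX+.118)
def rl(x,y): return MOUTH+EX*x+EY*y      # rail frame -> world xy
def lr(p): d=np.asarray(p)[:2]-MOUTH; return np.array([d@EX,d@EY])
POST0=_ex*-.375+_ey*-.5259
E
python3 - <<'E'
from h import *
from bench import arm, effector, vision, job
print("mouth",MOUTH,"post",POST0,lr(POST0))
o=ori(np.radians(97.25))
effector.set_gripper(.6)
arm.move_to([*POST0,.12],o)
arm.move_l([*POST0,.031],vel=.08)
s=arm.get_state();print(s["clock"],s["tcp_pos"],s["ft_force"],s["grip_width"])
effector.set_gripper(0)
s=arm.get_state();print(s["clock"],s["tcp_pos"],s["ft_force"],s["torque"],s["grip_width"])
E
```

```text
mouth [ 0.61671766 -0.06495799] post [ 0.57034817 -0.3031481 ] [-0.23003259  0.0772636 ]
7.475 [ 0.57077854 -0.30342837  0.03163056] [-0.30347522 -0.81489883 -0.11517272] 0.5982009778156117
8.0833 [ 0.57027379 -0.30203239  0.03108603] [-2.09785469  3.17882587  3.60999791] [ 0.69800741  0.25560975 -0.0657276 ] 0.27462427339133083
```

```bash
python3 - <<'E'
from h import *
from bench import arm, effector, vision, job
s=arm.get_state();p=s["tcp_pos"]
arm.move_l([*POST0,.075],vel=.08)
arm.pause(.3)
s=arm.get_state();print(s["clock"],s["tcp_pos"],s["ft_force"],s["torque"],s["grip_width"])
for n in ["side","wrist","top"]:
    f=vision.grab_frame(n);cv2.imwrite(f"pics/{n}2.png",f["color"]);np.savez(f"pics/{n}2.npz",**f)
f=np.load("pics/side2.npz");c=f["color"][150:350,200:400];cv2.imwrite("pics/side2z.png",cv2.resize(c,None,fx=3,fy=3,interpolation=cv2.INTER_CUBIC))
E
```

```text
9.0833 [ 0.57008112 -0.30300955  0.07451183] [-1.18767763 -0.04949777 -6.68908432] [-0.11847289 -0.0542665  -0.02550965] 0.2785764404574374
```

View pics/side2z.png

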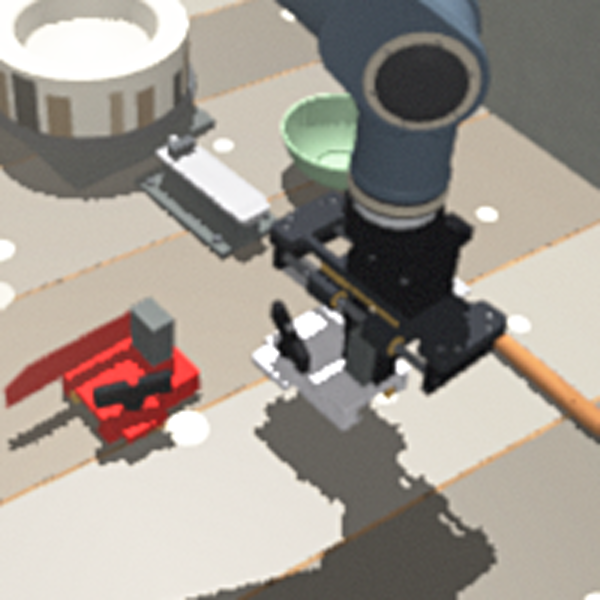

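View pics/wrist2.png

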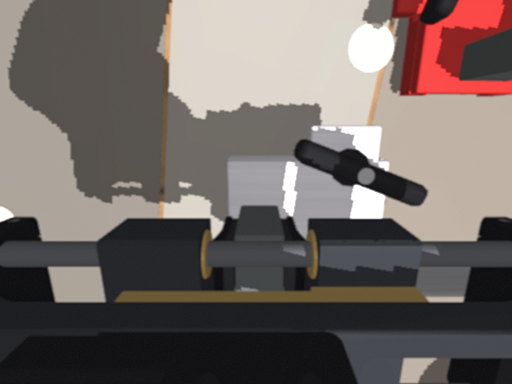

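```bash
python3 - <<'E'
from h import *
f=dict(np.load("pics/wrist2.npz"));P=cloud(f);t=np.array([.57008,-.30301])
L=np.stack([(P[...,:2]-t)@EX,(P[...,:2]-t)@EY,P[...,2]],-1)*1000
v,u=np.mgrid[:384,:512]
def sel(lo,hi,u0,u1,v0,v1):
    m=(L[...,2]>lo)&(L[...,2]<hi)&(u>=u0)&(u<u1)&(v>=v0)&(v<v1);return L[m]
q=sel(98,112,290,430,135,210);r=cv2.minAreaRect(q[:,:2].astype(np.float32));print("knob",len(q),np.median(q[:,2]),np.round(r[0],1),np.round(r[1],1),r[2])
q=sel(50,85,225,400,120,215);print(np.percentile(q[:,2],[5,50,95]))
m=np.median(q[:,2]);q=q[abs(q[:,2]-m)<5]
for _ in range(3):
    A=np.c_[q[:,:2],np.ones(len(q))];c=np.linalg.lstsq(A,q[:,2],rcond=None)[0];e=q[:,2]-A@c;q=q[abs(e)<2.5]
print("plane",len(q),c,"deg",np.degrees(c[:2]),"z at 30,8",c@[30,8,1],q.min(0),q.max(0))
E
```

```text
knob 3229 104.01021424215782 [50.  43.8] [12.1 69.2] 68.66632080078125
[67.24319128 68.60085133 77.80661834]
plane 8214 [-1.08353549e-03 -1.73353084e-03  6.86553608e+01] deg [-0.06208201 -0.099324  ] z at 30,8 68.60898653288201 [-21.5226132   10.59179452  65.98414608] [78.39247501 66.49641957 71.09016465]
```

```bash
python3 - <<'E'
from h import *
from bench import arm, effector, vision, job
o=ori(YAW)
def st(tag=""):
    s=arm.get_state();p=s["tcp_pos"];F=s["ft_force"]
    print(tag,round(s["clock"],2),np.round(np.r_[lr(p),p[2]]*1000,2),"F",np.round([F[:2]@EX,F[:2]@EY,F[2]],1),"T",np.round(s["torque"],2));return s
Z=.0634
arm.move_l([*rl(-.23,.03),.08],vel=.15)
arm.move_l([*rl(-.11,-.008),.072],frame=o,vel=.15) 
arm.move_l([*rl(-.105,-.008),Z],vel=.06)
arm.pause(.3);s=st()
f=vision.grab_frame("wrist");cv2.imwrite("pics/wrist3.png",f["color"]);np.savez("pics/wrist3.npz",**f)
print(R.from_quat(s["tcp_rot"]).as_matrix().round(4))
f=vision.grab_frame("side");np.savez("pics/side3.npz",**f);c=f["color"][130:280,180:380];cv2.imwrite("pics/side3z.png",cv2.resize(c,None,fx=4,fy=4,interpolation=cv2.INTER_CUBIC))
E
```

```text
11.31 [-105.24   -8.11   63.59] F [-0.5  0.3 -7.7] T [-0.12  0.01 -0.  ]
[[-9.914e-01 -1.312e-01  4.000e-04]
 [-1.312e-01  9.914e-01 -2.000e-04]
 [-4.000e-04 -2.000e-04 -1.000e+00]]
```

View pics/wrist3.png

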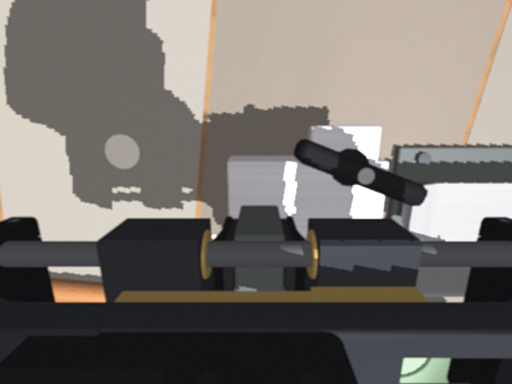

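View pics/side3z.png

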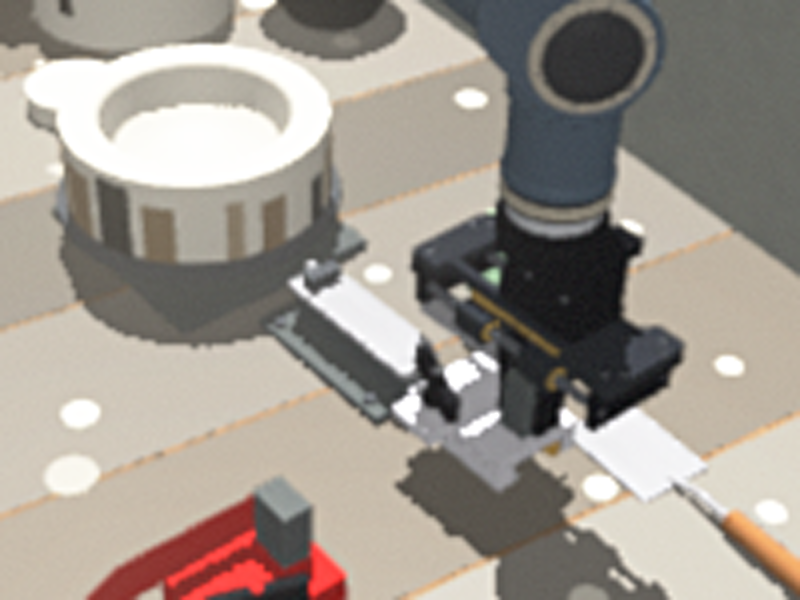

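```bash
cat >> h.py <<'E'
def st(arm,tag=""):
    s=arm.get_state();p=s["tcp_pos"];F=s["ft_force"]
    r=R.from_quat(s["tcp_rot"]).as_matrix()
    s["l"]=np.r_[lr(p),p[2]];s["f"]=np.array([F[:2]@EX,F[:2]@EY,F[2]])
    print(tag,round(s["clock"],2),np.round(s["l"]*1000,2),"F",np.round(s["f"],1),"T",np.round(s["torque"],2),"yaw",round(np.degrees(np.arctan2(r[1,1],r[0,1])),2));return s
E
python3 - <<'E'
from h import *
from bench import arm, effector, vision, job
Z=.0628
arm.move_l([*rl(-.088,-.008),Z],vel=.06)
s=st(arm);f0=s["f"]
for x in np.arange(-.080,.031,.008):
    arm.move_l([*rl(x,-.008),Z],vel=.06)
    s=st(arm)
    if abs(s["f"]-f0).max()>9: print("stop");break
E
```

```text
11.84 [-86.97  -8.25  62.77] F [-0.2 -0.2 -6.6] T [-0.15 -0.08  0.02] yaw 97.65
 12.12 [-79.12  -8.16  62.71] F [ 0.  -0.3 -7. ] T [-0.1  -0.03 -0.02] yaw 97.61
 12.41 [-71.02  -8.15  62.7 ] F [-0.8  1.1 -6.6] T [-0.13 -0.09  0.03] yaw 97.62
 12.69 [-62.99  -8.2   62.73] F [-0.5 -0.3 -6.7] T [-0.13 -0.06  0.04] yaw 97.62
 12.97 [-54.96  -8.16  62.71] F [-0.4 -0.4 -6.2] T [-0.2  -0.09 -0.03] yaw 97.62
 13.26 [-46.98  -8.14  62.71] F [ 0.5  0.3 -7.6] T [-0.2  -0.16 -0.06] yaw 97.62
 13.54 [-38.97  -8.13  62.7 ] F [-0.   0.5 -8.9] T [-0.14 -0.15 -0.03] yaw 97.62
 13.82 [-30.97  -8.12  62.72] F [-0.5 -1.1 -7.3] T [-0.14 -0.22 -0.04] yaw 97.62
 14.11 [-22.98  -8.13  62.72] F [-0.6 -1.5 -8.3] T [-0.11 -0.29 -0.08] yaw 97.62
 14.39 [-14.95  -8.14  62.73] F [ 0.2 -1.8 -8.6] T [-0.06 -0.41 -0.08] yaw 97.62
 14.68 [-6.96 -8.12 62.73] F [-0.3 -0.8 -8.8] T [-0.1  -0.45 -0.08] yaw 97.62
 14.96 [ 1.06 -8.13 62.72] F [ 0.4 -1.9 -9.2] T [-0.08 -0.52 -0.01] yaw 97.62
 15.24 [ 9.04 -8.1  62.73] F [ 0.7 -2.2 -9.5] T [-0.03 -0.62 -0.06] yaw 97.62
 15.53 [17.08 -8.07 62.69] F [ 0.4 -3.  -8.8] T [ 0.03 -0.62 -0.07] yaw 97.62
 15.81 [25.09 -8.1  62.72] F [  0.1  -2.7 -10.5] T [-0.01 -0.72  0.06] yaw 97.62
```

```bash
python3 - <<'E'
from h import *
from bench import arm, effector, vision, job
Z=.0628
x=.025
s=st(arm);f0=s["f"]
while x<.046:
    x+=.002 if x<.032 else .0007
    arm.move_l([*rl(x,-.0082),Z],vel=.02)
    s=st(arm)
    if s["f"][0]-f0[0]<-7: print("contact");break
f=vision.grab_frame("side");np.savez("pics/side4.npz",**f);c=f["color"][130:280,180:380];cv2.imwrite("pics/side4z.png",cv2.resize(c,None,fx=4,fy=4,interpolation=cv2.INTER_CUBIC))
E
```

```text
15.81 [25.09 -8.1  62.72] F [  0.1  -2.7 -10.5] T [-0.01 -0.72  0.06] yaw 97.62
 16.11 [27.23 -8.11 62.77] F [ 0.2 -2.4 -8.9] T [ 0.03 -0.64 -0.01] yaw 97.56
 16.36 [29.25 -8.12 62.79] F [ 0.8 -1.9 -8.8] T [ 0.01 -0.6  -0.03] yaw 97.56
 16.61 [31.33 -8.1  62.76] F [-0.6 -1.5 -8.4] T [ 0.01 -0.58  0.05] yaw 97.56
 16.86 [33.32 -8.13 62.77] F [  0.2  -2.5 -10. ] T [ 0.01 -0.47 -0.01] yaw 97.56
 17.11 [33.76 -8.12 62.79] F [ 0.5 -2.2 -8.7] T [-0.04 -0.5   0.01] yaw 97.55
 17.36 [34.42 -8.14 62.78] F [-0.2 -1.6 -8.7] T [-0.09 -0.56  0.06] yaw 97.55
 17.61 [35.2  -8.12 62.76] F [-0.3 -2.7 -8.8] T [-0.12 -0.46  0.02] yaw 97.55
 17.86 [35.94 -8.12 62.78] F [ 0.7 -2.1 -8.9] T [-0.07 -0.47 -0.04] yaw 97.56
 18.11 [36.64 -8.14 62.79] F [-0.1 -1.6 -8.7] T [-0.06 -0.44 -0.02] yaw 97.55
 18.36 [37.33 -8.12 62.79] F [-0.2 -1.8 -8.8] T [-0.08 -0.44  0.03] yaw 97.56
 18.61 [38.02 -8.18 62.8 ] F [ 0.2 -1.5 -8.8] T [-0.08 -0.46  0.01] yaw 97.56
 18.86 [38.73 -8.14 62.79] F [ 0.3 -1.2 -8.1] T [-0.08 -0.4  -0.05] yaw 97.56
 19.11 [39.44 -8.17 62.78] F [ 0.  -1.7 -8.5] T [-0.08 -0.39  0.05] yaw 97.56
 19.36 [40.1  -8.18 62.79] F [-0.1 -0.4 -7.6] T [-0.1  -0.37  0.  ] yaw 97.55
 19.61 [40.3  -8.19 62.83] F [-1.  -0.6 -8.4] T [-0.38 -0.42  0.03] yaw 97.54
 19.86 [40.32 -8.22 62.88] F [-2.6 -1.4 -9. ] T [-0.99 -0.55  0.07] yaw 97.52
 20.11 [40.34 -8.24 62.97] F [-5.4 -0.5 -8.5] T [-1.32 -0.54  0.2 ] yaw 97.51
 20.36 [40.38 -8.27 63.02] F [-6.5 -0.6 -8.6] T [-1.46 -0.6   0.17] yaw 97.49
 20.61 [40.38 -8.29 63.07] F [-7.1 -0.5 -8.9] T [-1.77 -0.68  0.17] yaw 97.48
contact
```

View pics/side4z.png

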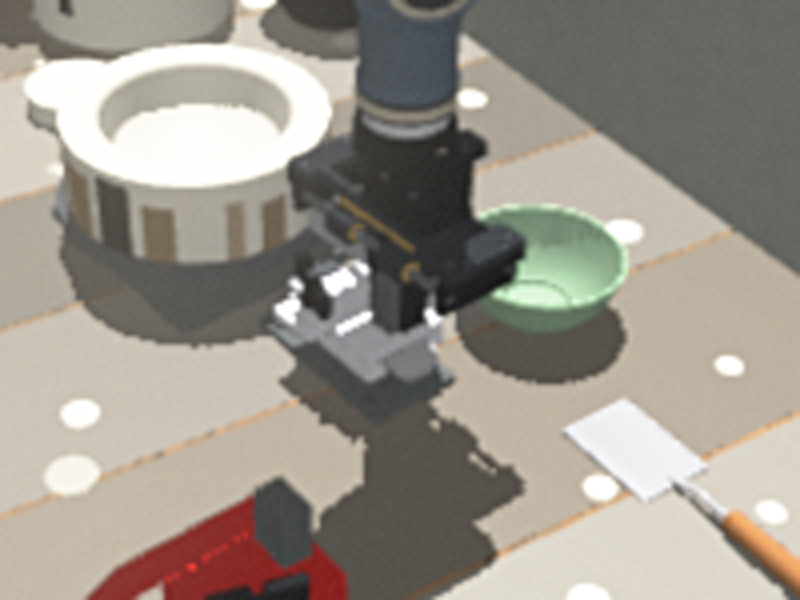

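```bash
python3 - <<'E'
from h import *
from bench import arm, effector, vision, job
arm.move_l([*rl(.0407,-.0082),.0622],vel=.02)
arm.pause(.2);s=st(arm,"eased")
effector.set_gripper(.55); st(arm,"open")
p=arm.get_state()["tcp_pos"]
arm.move_l([p[0],p[1],.16],vel=.15)
# view: knob/post visible
arm.move_to([*rl(.06,-.09),.2],ori(YAW)); arm.pause(.2); s=st(arm); print(s["q"])
f=vision.grab_frame("wrist");cv2.imwrite("pics/wrist5.png",f["color"]);np.savez("pics/wrist5.npz",**f)
P=cloud(f);L=np.concatenate([((P[...,:2]-MOUTH)@np.stack([EX,EY],1)),P[...,2:]],-1)*1000
def sel(n,lo,hi,b):
    m=(L[...,2]>lo)&(L[...,2]<hi)&(L[...,0]>b[0])&(L[...,0]<b[1])&(L[...,1]>b[2])&(L[...,1]<b[3]);q=L[m]
    if len(q)<5: print(n,"none");return
    r=cv2.minAreaRect(q[:,:2].astype(np.float32));print(n,len(q),np.round(np.median(q[:,2]),1),np.round(r[0],1),np.round(r[1],1),round(r[2],2))
sel("post",99,110,(0,80,-50,18)); sel("knob",87,98,(45,140,12,80)); sel("plate",52,59,(-30,130,-60,60)); sel("rail",44,50,(80,150,-40,30)); sel("stop",57.5,64,(95,150,-40,30))
E
```

```text
eased 21.15 [40.34 -7.93 62.26] F [-4.7  0.5 -6.5] T [-1.09 -0.1   0.1 ] yaw 97.54
open 21.88 [40.73 -8.22 62.23] F [ 1.1 -0.3 -0.3] T [-0.01  0.03 -0.02] yaw 97.54
 23.34 [ 59.23 -88.43 198.85] F [ 0.9  0.7 -0.2] T [ 0.09  0.06 -0.05] yaw 97.47
[-0.34297438  0.54540229  0.41642153  1.52046746 -0.2338957   1.12804635
  1.82193131]
post 1108 104.1 [38.2 -7.8] [35.5 23.5] 89.46
knob 1095 91.5 [90.4 36.1] [12.6 69.8] 69.08
plate 5660 56.1 [74.  10.4] [111.5  96.3] 0.12
rail 336 46.0 [131.2  -0.4] [40.7 22.6] 89.9
stop 459 58.9 [112.7  -9.4] [57.4 49.2] 69.06
```

View pics/wrist5.png

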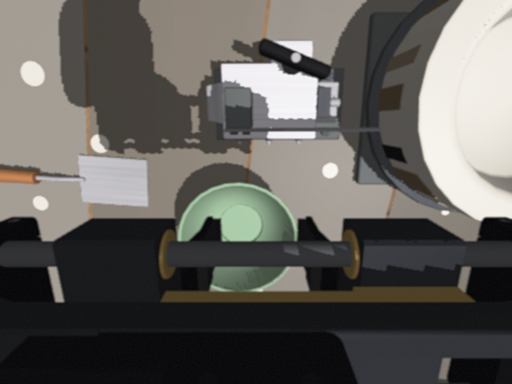

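```bash
python3 - <<'E'
from h import *
from bench import arm, effector, vision, job
k=rl(.0924,.0359)
effector.set_gripper(.42)
o=ori(np.radians(-13.35))
arm.move_to([*k,.125],o); s=st(arm);print(np.round(s["q"],3))
arm.move_l([*k,.074],vel=.08);s=st(arm,"down");b=s["torque"]
f=vision.grab_frame("side");c=f["color"][130:280,180:380];cv2.imwrite("pics/side6z.png",cv2.resize(c,None,fx=4,fy=4,interpolation=cv2.INTER_CUBIC))
E
```

```text
25.43 [ 92.41  35.41 125.25] F [0.9 0.3 0. ] T [-0.11  0.11 -0.  ] yaw -13.3
[-0.746  0.528  0.865  1.923 -0.503  0.921  0.136]
down 26.23 [92.13 35.63 74.13] F [-0.9  0.7  0.1] T [-0.13  0.06  0.  ] yaw -13.36
```

View pics/side6z.png

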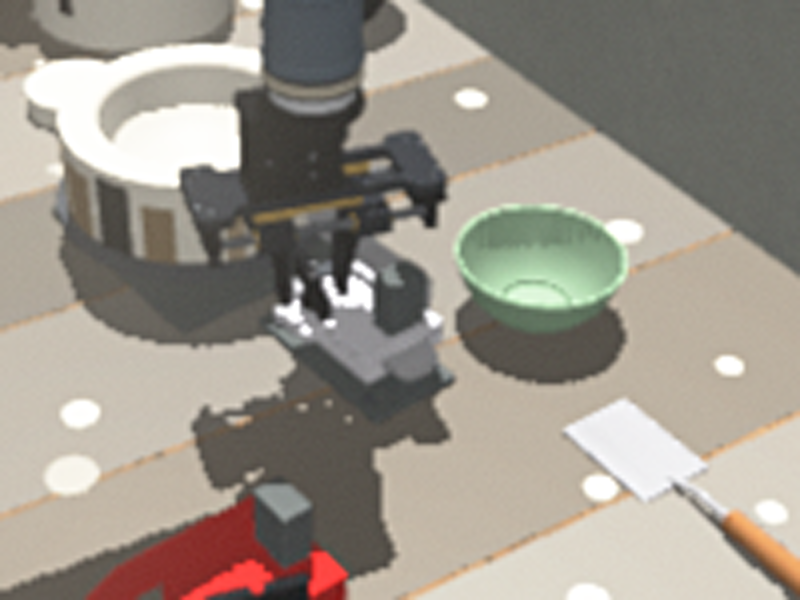

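```bash
cat > turn.py <<'E'
from h import *
from bench import arm
def avg(n=3):
    T=[];
    for _ in range(n):
        s=arm.get_state();T.append(np.r_[s["torque"],s["ft_force"]]);arm.pause(.02)
    return s,np.mean(T,0)
def turn(lim,step,total,qcmd):
    q=np.array(qcmd,float);done=0
    while done<total:
        q[6]-=step;done+=step
        if q[6]<-2.62: print("range");break
        arm.goto_joints(q)
        s,m=avg();r=R.from_quat(s["tcp_rot"]).as_matrix()
        l=lr(s["tcp_pos"])*1000;F=m[3:]
        print(round(s["clock"],2),"q7",round(q[6],3),"act",round(s["q"][6],3),"T",np.round(m[:3],3),"F",np.round([F[:2]@EX,F[:2]@EY,F[2]],1),"l",np.round(l,2))
        if m[2]>lim: print("limit");break
    np.save("qcmd.npy",q)
E
python3 - <<'E'
from turn import *
from bench import effector
q=arm.get_state()["q"]
s,m=avg();print(m)
effector.set_gripper(0)
s=st(arm,"grip");print(s["grip_width"]*87,s["q"][6])
q=np.array(s["q"])
turn(.27,.12,.6,q)
E
```

```text
[-0.14435788  0.07966293 -0.0073258  -0.30732185  0.12753002  0.11314475]
grip 26.88 [92.25 35.46 74.16] F [-0.4 -1.7  0.7] T [-0.15 -0.17 -0.01] yaw -13.35
12.36058812274127 0.1914544978529035
27.17 q7 0.071 act 0.074 T [-0.061 -0.181  0.006] F [-0.3 -1.1 -0.7] l [92.22 35.42]
27.47 q7 -0.049 act -0.045 T [-0.067 -0.202 -0.048] F [-0.5 -1.3 -1. ] l [92.2  35.49]
27.77 q7 -0.169 act -0.164 T [-0.041 -0.279 -0.078] F [-0.4 -1.7 -0.8] l [92.2  35.48]
28.07 q7 -0.289 act -0.284 T [-0.044 -0.255 -0.066] F [-0.6 -1.1 -1.6] l [92.17 35.48]
28.37 q7 -0.409 act -0.404 T [-0.036 -0.274 -0.083] F [-0.1 -1.8 -1.3] l [92.13 35.5 ]
```

```bash
python3 - <<'E'
from turn import *
s=st(arm); print(s["q"],s["grip_width"]*87)
s,m=avg(8);print(m)
E
```

```text
28.38 [92.14 35.52 74.16] F [-0.6 -1.2 -0.5] T [-0.05 -0.3  -0.05] yaw -47.51
[-0.69538659  0.59369648  0.80196395  1.95833041 -0.57526258  0.83103536
 -0.40446394] 11.775670938514795
[-0.0745556  -0.28737361 -0.03149783  1.48061963 -0.04944982 -0.84211834]
```

```bash
python3 - <<'E'
from turn import *
q=np.load("qcmd.npy")
turn(.2,.06,.9,q)
E
```

```text
28.8 q7 -0.469 act -0.466 T [-0.072 -0.29   0.041] F [-0.1 -1.5 -0.8] l [92.24 35.46]
29.1 q7 -0.529 act -0.526 T [-0.076 -0.19   0.044] F [-0.2 -1.1 -0.9] l [92.2  35.52]
29.4 q7 -0.589 act -0.587 T [-0.134 -0.103  0.045] F [-0.8 -1.2 -0.2] l [92.11 35.65]
29.7 q7 -0.649 act -0.647 T [-0.254  0.086  0.076] F [-0.8 -0.2  1. ] l [92.   35.77]
30.0 q7 -0.709 act -0.706 T [-0.408  0.296  0.115] F [-1.7  0.8  1.6] l [91.96 35.89]
30.3 q7 -0.769 act -0.767 T [-0.585  0.567  0.137] F [-1.4  2.6  2.2] l [91.91 35.97]
30.6 q7 -0.829 act -0.826 T [-0.716  0.824  0.236] F [-2.3  3.6  3.9] l [91.77 36.1 ]
limit
```

```bash
python3 - <<'E'
from turn import *
q=np.load("qcmd.npy")
turn(.32,.04,.5,q)
E
```

```text
30.9 q7 -0.869 act -0.867 T [-0.806  1.003  0.313] F [-2.3  4.6  4.4] l [91.83 36.1 ]
31.2 q7 -0.909 act -0.906 T [-0.853  1.07   0.311] F [-2.8  5.   4.3] l [91.78 36.25]
31.5 q7 -0.949 act -0.946 T [-0.884  1.128  0.355] F [-2.9  5.1  4.4] l [91.7 36.3]
limit
```

```bash
python3 - <<'E'
from turn import *
from bench import vision
J=[];T=[]
for _ in range(8):
    s=arm.get_state();J.append(s["joint_torque"][6]);T.append(s["torque"][2]);arm.pause(.02)
print(np.round(J,3),np.round(T,3)); st(arm); print(s["grip_width"]*87)
f=vision.grab_frame("wrist");cv2.imwrite("pics/wrist7.png",f["color"])
E
```

```text
[-0.38  -0.377 -0.375 -0.374 -0.373 -0.373 -0.373 -0.372] [0.374 0.392 0.326 0.388 0.381 0.375 0.395 0.362]
 31.65 [91.66 36.35 74.13] F [-2.4  5.3  4.1] T [-0.89  1.09  0.32] yaw -78.56
11.75270306552701
```

View pics/wrist7.png

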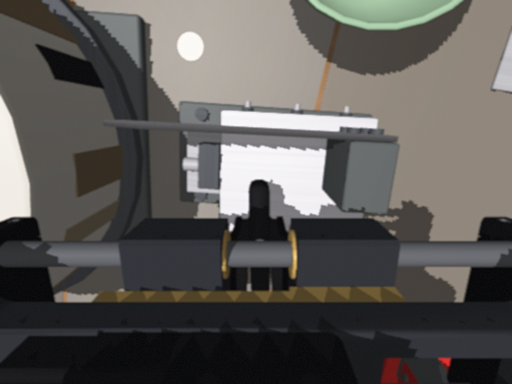

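```bash
python3 - <<'E'
from turn import *
from bench import effector
q=np.load("qcmd.npy")
def jt(): 
    arm.pause(.05);return -arm.get_state()["joint_torque"][6]
for i in range(4):
    if jt()>.395: break
    q[6]-=.02;arm.goto_joints(q);print(round(q[6],3),round(jt(),3))
np.save("qcmd.npy",q)
effector.set_gripper(.3); s=st(arm,"rel"); print("jt free",jt())
effector.set_gripper(0); s=st(arm,"regrip"); print("jt",jt(),s["q"][6],q[6],s["grip_width"]*87)
q=np.array(s["q"]);
for i in range(14):
    if jt()>.40: break
    q[6]-=.02;arm.goto_joints(q);print(round(q[6],3),round(jt(),3))
np.save("qcmd.npy",q); st(arm,"end")
E
```

```text
-0.969 0.494
rel 32.69 [92.45 35.27 74.17] F [-0.3 -0.4  0.6] T [-0.07  0.14 -0.02] yaw -79.8
jt free -0.0005040830183133949
regrip 33.17 [91.61 35.36 74.27] F [-2.1  0.2 -0.1] T [-0.45  0.03  0.32] yaw -79.77
jt 0.333403330296278 -0.9679111376883107 -0.9685455021470968 12.066417405985732
-0.988 0.432
end 33.62 [91.64 35.39 74.26] F [-1.7 -0.1 -0.2] T [-0.4   0.06  0.42] yaw -80.88
```

```bash
python3 - <<'E'
from h import *
from bench import arm, effector, vision, job
effector.set_gripper(.4)
s=st(arm,"rel");p=s["tcp_pos"]
arm.move_l([p[0],p[1],.17],vel=.15)
arm.move_to([*rl(.06,-.09),.2],ori(YAW)); arm.pause(.2); s=st(arm)
f=vision.grab_frame("wrist");cv2.imwrite("pics/wrist8.png",f["color"]);np.savez("pics/wrist8.npz",**f)
P=cloud(f);L=np.concatenate([((P[...,:2]-MOUTH)@np.stack([EX,EY],1)),P[...,2:]],-1)*1000
def sel(n,lo,hi,b):
    m=(L[...,2]>lo)&(L[...,2]<hi)&(L[...,0]>b[0])&(L[...,0]<b[1])&(L[...,1]>b[2])&(L[...,1]<b[3]);q=L[m]
    if len(q)<5: print(n,"none");return
    r=cv2.minAreaRect(q[:,:2].astype(np.float32));print(n,len(q),np.round(np.median(q[:,2]),1),np.round(r[0],1),np.round(r[1],1),round(r[2],2))
sel("post",99,110,(0,80,-50,18)); sel("knob",87,98,(45,140,12,80)); sel("plate",52,59,(-30,130,-60,60)); sel("rail",44,50,(80,150,-40,30))
E
```

```text
rel 34.33 [91.65 35.34 74.3 ] F [ 0.3  0.2 -0.3] T [-0.11  0.1   0.02] yaw -80.92
 37.68 [ 60.18 -89.93 199.94] F [-0.8  0.   0.4] T [0.03 0.03 0.03] yaw 97.56
post 1118 104.0 [38.4 -7.8] [24.4 35.4] 0.24
knob 960 91.6 [89.  41.5] [12.3 59.8] 5.02
plate 5702 56.2 [73.8 11.1] [111.9  96.7] 1.11
rail 346 46.0 [ 1.313e+02 -1.000e-01] [22.6 40.8] 0.28
```

View pics/wrist8.png

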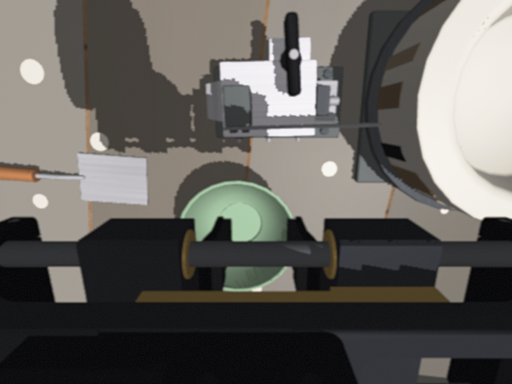

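```bash
python3 - <<'E'
from bench import job
print(job.hand_in())
E
```

```text
the job is handed in; nothing more can be done
None
```

I gripped the carriage by its post, slid it onto the dovetail and pushed it home against the stop with about 7 N. I then turned the clamp knob clockwise about 1.2 rad, let go and handed the job in at about 38 s.

**Position:** in the last camera picture the post is at x 38.4 mm and y -7.8 mm from the rail mouth. It is about 0.2° off the rail's line and at the right height.

**Clamp:** the turning torque settled at 0.43 N m. One reading reached 0.49 N m when the knob stuck and slipped, still below the 0.55 limit. I judged tightness by torque only, because the force on the rail cannot be read directly.

**Bystanders:** the bowl and scraper look unmoved in the last picture. The bat was out of that view, but the arm never came near it.

**Disagreements between checks:**
- The wrist camera read about 2 mm short along the rail. The arm's own reading put stop contact at 40.3 mm instead of 38 mm, so I relied on the contact force instead.
- While the knob was still loose, the torque read close to zero instead of the stated 0.18 N m.
- The last camera fit of the knob bar was cut off by its search box, so I judged the bar's angle by eye.

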